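Start a sweep on the bench analyser

TASK

The analyser lies on its back on the bench, with four plain white keys beside its screen: square, large round, small round and long bar. With the fingertips, gently press the square key (ready) right down, keep it down for about a second and let it come up, then do the same with the large round key (start sweep). Leave the other two keys, the dial, the screen and the loose things around alone, and finish with the hand drawn back at least 10 cm from the keys.

Things in the scene. Friction and masses are not known exactly. Their poses are not given: they have to be found in the camera images.
- analyser: Grey portable instrument, fixed, lying face up: 220 (x) x 324 (y) x 80 mm high. Origin at the centre of its underside, on the bench; x points to its far edge (upper edge of the screen), y to its left, z up. Black face at height 80 mm; screen on the left half (+y). The four keys occupy, in any order, the places x = -65 or 0 mm, y = -58.5 or -121 mm in this frame.
- square_top (a point): Centre of the top surface of the square key (32 x 32 mm); moves down with the key. At rest 12 mm above the analyser's face (92 mm above the bench). Axes as the analyser's.
- square_key (a joint): Travel of the square key (32 x 32 mm), m: 0 = up, 0.008 = fully down (straight down). A spring pushes it back up: about 1.3 N to start moving, 4.6 N fully down. Counts as pressed beyond 0.0055, as up below 0.0015.
- round_top (a point): Centre of the top surface of the large round key (36 mm across); moves down with the key. At rest 12 mm above the analyser's face (92 mm above the bench). Axes as the analyser's.
- round_key (a joint): Travel of the large round key (36 mm across), m: 0 = up, 0.008 = fully down (straight down). A spring pushes it back up: about 1.3 N to start moving, 4.6 N fully down. Counts as pressed beyond 0.0055, as up below 0.0015.
- small_top (a point): Centre of the top surface of the small round key (16 mm across); moves down with the key. At rest 12 mm above the analyser's face (92 mm above the bench). Axes as the analyser's.
- small_key (a joint): Travel of the small round key (16 mm across), m: 0 = up, 0.008 = fully down (straight down). A spring pushes it back up: about 1.3 N to start moving, 4.6 N fully down. Counts as pressed beyond 0.0055, as up below 0.0015.
- bar_top (a point): Centre of the top surface of the long bar key (14 mm in x, 42 mm in y); moves down with the key. At rest 12 mm above the analyser's face (92 mm above the bench). Axes as the analyser's.
- bar_key (a joint): Travel of the long bar key (14 mm in x, 42 mm in y), m: 0 = up, 0.008 = fully down (straight down). A spring pushes it back up: about 1.3 N to start moving, 4.6 N fully down. Counts as pressed beyond 0.0055, as up below 0.0015.
- square_mount: Thin grey plate, 52 x 48 mm, 1 mm thick, on the analyser's face under the square key, which it carries; origin at the plate's underside centre, on the face (80 mm above the bench). z up, x and y as the analyser's. The key stands over its centre, 32 x 32 mm.
- round_mount: Thin grey plate, 52 x 48 mm, 1 mm thick, on the analyser's face under the large round key, which it carries; origin at the plate's underside centre, on the face (80 mm above the bench). z up, x and y as the analyser's. The key stands over its centre, 36 mm across.
- dial: Round grey dial, 38 mm across and 16 mm high, on the face at x = 70, y = -92 mm of the analyser; origin at its underside centre. Not to be touched.
- screen: Flat screen, 150 (x) x 155 (y) mm, 3 mm thick, on the face, centred at x = 0, y = 55 mm of the analyser; origin at its underside centre. Fragile, not to be touched.
- cassette: Loose blue fibre-cleaner cassette with a yellow slider on top, 36 x 100 x 44 mm high; origin at its underside centre. Stands on the robot's side of the analyser, on the left.
- pen: Loose blue cleaning pen with a white tip, lying along its x, body 130 x 16 x 16 mm plus 30 mm tip; origin at its underside, middle of the body. Lies right (-y) of the analyser.
- adapter: Loose upright steel fibre adapter, 30 mm across at the foot, 18 mm above, 34 mm high; origin at its underside centre. Stands on the robot's side of the analyser, on the right.

How it is judged (in metres and radians):
On the way, in this order (a step that is already met when the one before it is completed fails the run):
1. the fingers hold the square key down (5.5 mm or more) for half a second, the large round key being up (value of joint square_key above 0.0055 m and value of joint round_key below 0.0015 m and contact force between the fingers and square_mount above 0.5 N), for 0.5 s.
2. the square key is let up again (value of joint square_key below 0.0015 m), for 0.1 s.
3. the fingers hold the large round key down (5.5 mm or more) for half a second, the square key being up (value of joint round_key above 0.0055 m and value of joint square_key below 0.0015 m and contact force between the fingers and round_mount above 0.5 N), for 0.5 s.
4. the large round key is let up again (value of joint round_key below 0.0015 m), for 0.1 s.
At the end, for the whole second after the job is handed in: All four keys are up (within 1.5 mm), the hand's grasp point is more than 95 mm from every key, and the cassette, pen and adapter are at rest within 10 mm of where they began (value of joint each of square_key, round_key, small_key, bar_key below 0.0015 m and distance between the grasp point and square_top above 0.095 m and distance between the grasp point and round_top above 0.095 m and distance between the grasp point and small_top above 0.095 m and distance between the grasp point and bar_top above 0.095 m and distance of each of cassette, pen, adapter from where it was at the start of the episode below 0.01 m and linear speed of each of cassette, pen, adapter below 0.02 m/s); the robot touches nothing.
It fails at once if the small round key or the bar key is pressed (more than 2 mm) (value of joint any of small_key, bar_key above 0.002 m).
It fails at once if the square and large round keys are pressed together (both more than 3 mm) (value of joint each of square_key, round_key above 0.003 m).
It fails at once if a key or the analyser's case is pushed harder than 25 N (contact force between any of the fingers, the arm and analyser above 25 N or contact force between any of the fingers, the arm and square_mount above 25 N or contact force between any of the fingers, the arm and round_mount above 25 N).
It fails at once if the screen or the dial is touched (more than 2 N) (contact force between any of the fingers, the arm and screen above 2 N or contact force between any of the fingers, the arm and dial above 2 N).
It fails at once if a loose thing is moved or lifted more than 10 mm, or tipped more than 0.3 rad (distance of any of cassette, pen, adapter from where it was at the start of the episode above 0.01 m or angle between any of cassette, pen, adapter's own z axis and vertical above 0.3 rad).
It also fails if it takes over 48 s, if anything falls off the work surface, if the arm or the gripper's body presses on something with over 40 N, if the wrist force passes 120 N, or if a joint passes its speed limit or range.

ROBOT

A 6-joint arm with a two-finger parallel gripper is mounted at the origin on the work surface. World frame = base frame: x ahead of the robot, y to its left, z up, the work surface at z = 0. Lengths are in m, angles in degrees, forces in N, time in s.
With the tool pointing down it reaches from about 0.375 to 0.9 m from the base axis. Payload 3.1 kg.
Tool frame: the origin (TCP) lies at the very end of the fingers, on their centre line; the grasp point (between the pads) lies behind it (bot.grip_depth is the z of the grasp point in the tool frame, in m); z points along the fingers, y is the direction in which the jaws open and shut (so a half turn about z gives the same grasp; the last joint's range is limited). The gripper opens to 87 mm and grips with 3 to 60 N. Pads are 19 mm wide; open, the fingers measure 117 mm over their backs; the gripper's body (75 mm by 190 mm) begins 51 mm behind the grasp point.
Start: joints at [66.549, 30.224, 82.088, -0, 67.689, -10.227], TCP at [0.143, 0.608, 0.223] pointing down, gripper open.
Joint ranges: [-176.69, 176.69], [-43.24, 126.21], [12.49, 139.97], [-82, 262], [0, 151.66], [-163.58, 163.58]. Speed limits (degrees/s): [159.86, 159.86, 180, 180, 180, 180].

INTERFACE

Orientations are given as a 3x3 rotation matrix whose columns are the frame's x, y, z axes.
In Python, from rig import bot, vision gives the robot as it stands. The module is installed in compiled form; this text tells all that it offers.
- The arm moves only by the shell command python3 -m jog 'ROWS'. ROWS is JSON, a list of rows, each a list of 3 entries, a list of its own where there are three numbers: the shift along the tool's x, y, z in mm, then the turn, a rotation vector about the tool's x, y, z in degrees, then the closure, from 0 (fully open) to 1 (shut). In form: [[[dx, dy, dz], [wx, wy, wz], fingers], ...]. A call has 1 to 12 rows; each row is the pose to reach, as a shift and turn from the pose commanded when the call began, along the tool's axes at that moment; what a row does not reach only later rows make up. A row lasts 1/12 s, in which the tool goes at most 41.7 mm and 7.16 degrees, less where a joint would pass 70% of its speed; a pose out of reach is approached as far as the arm can. A call with a gripper value outside its range is refused whole. The fingers move at their own pace and stop on an object; the grip force is fixed at half the most. Time passes only in rows, so rows that repeat a pose let the fingers close. It gives the time, the measured TCP pose, the force and the opening at its end, in the units of the state.
- bot.read_state(): the state, without advancing time (a new reading comes with each control period).
- vision.capture(name): name is "side" or "top"; returns the picture (480x640x3 uint8, red, green, blue); there is no depth.
- vision.camera_info(name): a dict with "intrinsics" (3x3 intrinsics, pixels), "dist" ([k1, k2, p1, p2, k3] as OpenCV has them; the pictures are not rectified), "camera_from_world" (4x4, takes a point from world to camera coordinates). Camera axes: x right, y up, looking along -z (the intrinsics and any distortion apply to the point x, -y, -z); pixel columns grow to the right and rows downward; lengths in m; the calibration is good to about 2 mm. A picture is of the moment at which its call begins. camera_info takes no time and is no camera call.
- bot.hand_in(): hands the job in, once; it reports no verdict.
The state is a dict: "time_s": time; "joint_positions": joint angles; "qvel": joint speeds; "tau": joint torques, N m; "position": TCP position; "tcp_rot": TCP orientation; "force": force on the tool from outside, world axes, zero at the start; "moment": the same for the moment, N m; "opening": opening from 0.0 (shut) to 1.0 (fully open).
Only numpy, scipy, OpenCV 4.12 (cv2) and the standard library are available. Lean on these libraries where they do the work, as an engineer would, in place of code of your own. Each camera call takes 0.05 s, during which the arm holds its last target. There are 200 camera calls.

## Working session

There is one attempt and no reset: what is moved stays moved. The work goes in short steps, Python scripts to look and compute and a shell command to move; the robot and the scene stay as the last step left them, time stands still between calls to the robot, and variables do not carry over. Pictures are saved under pics/ and viewed, about 8 in all and at most 12, crops included, and the job is handed in when it is done.

```bash
mkdir -p pics; python3 - <<'E'
from rig import bot, vision
import cv2
for n in("top","side"):
    cv2.imwrite(f"pics/{n}0.png",vision.capture(n)[:,:,::-1])
    i=vision.camera_info(n);print(i)
s=bot.read_state();print({k:s[k] for k in("time_s","position","tcp_rot","force","opening")},bot.grip_depth)
E
```

```text
{'intrinsics': array([[604.83539248,   0.        , 321.78617706],
       [  0.        , 604.83539248, 238.34124966],
       [  0.        ,   0.        ,   1.        ]]), 'dist': array([0.05282524, 0.        , 0.        , 0.        , 0.        ]), 'camera_from_world': array([[-4.99422765e-03, -9.99987501e-01,  2.36594159e-04,
         2.58911947e-02],
       [ 9.87502301e-01, -4.89460213e-03,  1.57528566e-01,
        -5.74632266e-01],
       [-1.57525439e-01,  1.02037079e-03,  9.87514402e-01,
        -7.74557306e-01],
       [ 0.00000000e+00,  0.00000000e+00,  0.00000000e+00,
         1.00000000e+00]])}
{'intrinsics': array([[447.019147  ,   0.        , 319.07390354],
       [  0.        , 447.019147  , 238.90176173],
       [  0.        ,   0.        ,   1.        ]]), 'dist': array([-0.01203309,  0.        ,  0.        ,  0.        ,  0.        ]), 'camera_from_world': array([[-0.94786589, -0.31866764,  0.00108746,  0.52074771],
       [ 0.24567667, -0.72857483,  0.63939165, -0.17735584],
       [-0.20296113,  0.6063247 ,  0.76888044, -0.71394657],
       [ 0.        ,  0.        ,  0.        ,  1.        ]])}
{'time_s': 0.1, 'position': array([0.1426601 , 0.60780896, 0.22166569]), 'tcp_rot': array([[-9.73478125e-01,  2.28778664e-01, -8.14042189e-04],
       [ 2.28779802e-01,  9.73476499e-01, -1.81894814e-03],
       [ 3.76314416e-04, -1.95694263e-03, -9.99998014e-01]]), 'force': array([-0.17805516, -0.65611337, -0.5457585 ]), 'opening': 1.000438263605802} -0.0187
```

View pics/top0.png

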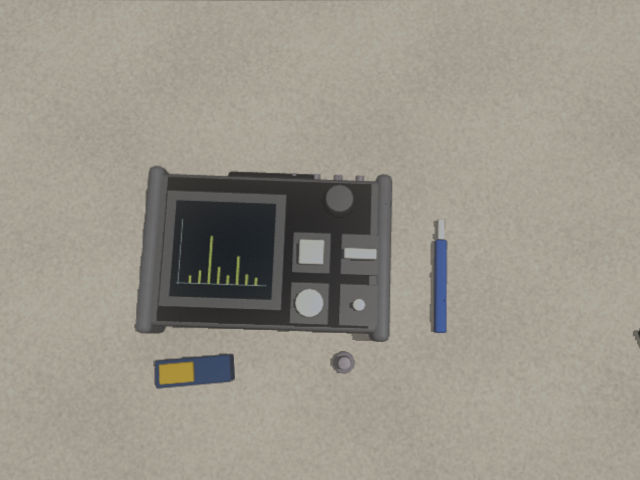

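View pics/side0.png

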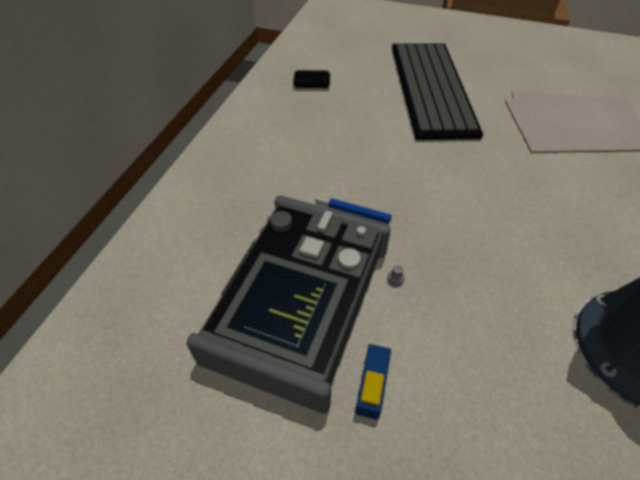

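```bash
cat > h.py <<'E'
from rig import bot, vision
import cv2, numpy as np
def ray(n,px):
    i=vision.camera_info(n);T=i["camera_from_world"]
    u=cv2.undistortPoints(np.array([[px]],float),i["intrinsics"],i["dist"])[0,0]
    R=T[:3,:3];return -R.T@T[:3,3], R.T@np.array([u[0],-u[1],-1])
def plane(n,px,z):
    c,d=ray(n,px);return c+d*(z-c[2])/d[2]
def tri(a,b):
    (c1,d1),(c2,d2)=ray("top",a),ray("side",b)
    s=np.linalg.lstsq(np.c_[d1,-d2],c2-c1,rcond=None)[0]
    p,q=c1+s[0]*d1,c2+s[1]*d2;return (p+q)/2,np.linalg.norm(p-q)
def move(p):
    s=bot.read_state();return s["tcp_rot"].T@(np.array(p)-s["position"])*1000
E
python3 - <<'E'
from h import *
seeds={"top":{"sq":(311,251),"rd":(309,302),"bar":(360,253),"sm":(359,305)},"side":{"sq":(312,246),"rd":(348,259),"bar":(324,220),"sm":(361,231)}}
C={}
for n,sd in seeds.items():
    im=cv2.imread(f"pics/{n}0.png");h=cv2.cvtColor(im,cv2.COLOR_BGR2HSV)
    m=((h[...,2]>165)&(h[...,1]<50)).astype(np.uint8) 
    k,l,st,ce=cv2.connectedComponentsWithStats(m)
    for a,p in sd.items():
        b=l[p[1],p[0]];C[n,a]=ce[b];print(n,a,b,st[b],ce[b].round(1),plane(n,ce[b],.092).round(4))
for a in seeds["top"]: print(a,tri(C["top",a],C["side",a]))
g=lambda a:plane("top",C["top",a],.092)
print("pitch",g("sq")-g("rd"),g("sq")-g("bar"))
for a in("sq","rd"): print(a,move(g(a)+[0,0,.06]))
# corners of case rails, bench things
print("adapter",plane("top",(344,362),.034))
E
```

```text
top sq 281 [300 240  23  23 494] [311.3 251.4] [0.5506 0.0366 0.092 ]
top rd 289 [297 290  26  26 533] [309.  302.5] [0.4858 0.0395 0.092 ]
top bar 285 [346 249  30   9 252] [360.5 253. ] [ 0.5482 -0.0261  0.092 ]
top sm 292 [354 299  10  11  82] [358.8 304.3] [ 0.4833 -0.0229  0.092 ]
side sq 0 [     0      0    640    480 307200] [319.5 239.5] [0.5416 0.0213 0.092 ]
side rd 0 [     0      0    640    480 307200] [319.5 239.5] [0.5416 0.0213 0.092 ]
side bar 0 [     0      0    640    480 307200] [319.5 239.5] [0.5416 0.0213 0.092 ]
side sm 0 [     0      0    640    480 307200] [319.5 239.5] [0.5416 0.0213 0.092 ]
sq (array([0.54263228, 0.03540268, 0.1096199 ]), np.float64(0.01115180032133523))
rd (array([0.50780443, 0.04496971, 0.12856225]), np.float64(0.04933948878609884))
bar (array([ 0.55786024, -0.03024322,  0.0265853 ]), np.float64(0.00173392617019003))
sm (array([ 0.51788904, -0.01556548,  0.05633254]), np.float64(0.06834862674398845))
pitch [ 0.06480346 -0.00295396  0.        ] [0.00241637 0.06265795 0.        ]
sq [-527.85824189 -462.63465375   70.37253721]
rd [-464.09768864 -474.58469219   70.41991686]
adapter [ 0.41004498 -0.00566829  0.034     ]
```

```bash
python3 -m jog '[[[-31,-27,0],[0,0,-3],1],[[-62,-54,0],[0,0,-6],1],[[-93,-81,0],[0,0,-9],1],[[-124,-108,0],[0,0,-10.6],1],[[-155,-136,0],[0,0,-10.6],1],[[-186,-163,0],[0,0,-10.6],1],[[-217,-190,0],[0,0,-10.6],1],[[-248,-217,0],[0,0,-10.6],1],[[-279,-244,0],[0,0,-10.6],1],[[-310,-271,0],[0,0,-10.6],1],[[-341,-299,0],[0,0,-10.6],1],[[-372,-326,0],[0,0,-10.6],1]]'
python3 - <<'E'
from h import *
print(move([.5506,.0366,.152]))
for p in((312,245),(348,259),(325,220),(361,231)):print(plane("side",p,.092))
E
```

```text
time_s: 1.1
position: [0.4309, 0.204, 0.2224]
tcp_rot: [[-0.999, 0.046, -0.001], [0.046, 0.999, -0.0], [0.001, -0.0, -1.0]]
force: [1.1, 1.0, 0.0]
opening: 0.174
[-127.24436094 -161.77542999   70.33938818]
[0.54951496 0.036327   0.092     ]
[0.48554973 0.0451271  0.092     ]
[ 0.54648254 -0.02299205  0.092     ]
[ 0.48132372 -0.01863855  0.092     ]
```

```bash
python3 -m jog '[[[-25,-32,0],[0,0,0],1],[[-50,-64,0],[0,0,0],1],[[-75,-96,0],[0,0,0],1],[[-102,-129,0],[0,0,0],1],[[-127,-162,0],[0,0,0],1],[[-127,-162,35],[0,0,0],1],[[-127,-162,60],[0,0,0],1],[[-127,-162,70],[0,0,0],1],[[-127,-162,70],[0,0,0],1],[[-127,-162,70],[0,0,0],1],[[-127,-162,70],[0,0,0],1],[[-127,-162,70],[0,0,0],1]]'
python3 - <<'E'
from h import *
print(move([.5506,.0366,.092]),bot.read_state()["force"])
cv2.imwrite("pics/t1.png",vision.capture("top")[100:400,120:470,::-1]); cv2.imwrite("pics/s1.png",cv2.resize(vision.capture("side")[120:420,180:480,::-1],None,fx=2,fy=2))
E
```

```text
time_s: 2.1
position: [0.551, 0.0388, 0.1542]
tcp_rot: [[-0.999, 0.045, 0.003], [0.045, 0.999, -0.0], [-0.003, -0.0, -1.0]]
force: [-0.4, 0.2, 0.2]
opening: 0.007
[ 0.50070939 -2.17472587 62.19551185] [-0.41752784  0.21727477  0.21437714]
```

View pics/s1.png

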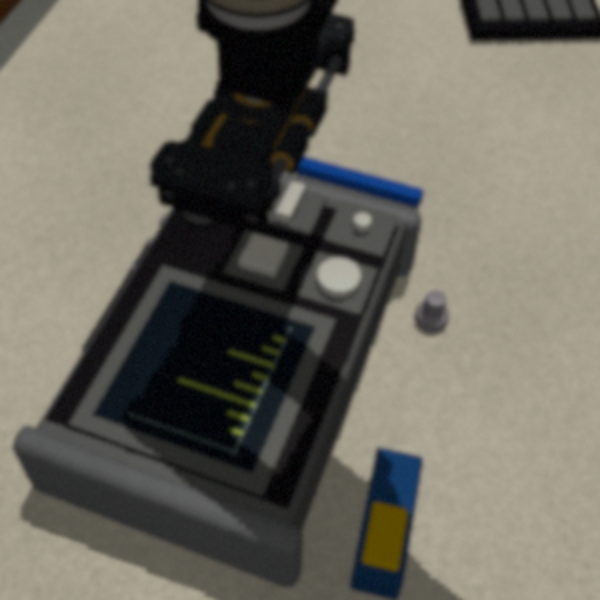

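```bash
python3 - <<'E'
from h import *
s=bot.read_state();p=s["position"];R=s["tcp_rot"]
def proj(n,P):
    i=vision.camera_info(n);T=i["camera_from_world"];q=T[:3,:3]@P+T[:3,3]
    return cv2.projectPoints(np.array([[q[0],-q[1],-q[2]]]),np.zeros(3),np.zeros(3),i["intrinsics"],i["dist"])[0].ravel()
ims={n:cv2.convertScaleAbs(vision.capture(n)[:,:,::-1],alpha=1.8,beta=30).copy() for n in("top","side")}
for n in ims:
    a=proj(n,p);b=proj(n,p-R[:,2]*.07);print(n,a,b)
    x,y=map(int,proj(n,p)); 
    c=cv2.resize(ims[n][y-60:y+60,x-60:x+60],(400,400),interpolation=cv2.INTER_CUBIC)
    cv2.drawMarker(c,(200,200),(0,0,255),0,14,1); ims[n]=c
cv2.imwrite("pics/m1.png",np.hstack([ims["top"],ims["side"]]))
E
```

```text
top [308.57722753 244.06311473] [307.13944557 234.44778015]
side [310.29512174 220.44229624] [309.72795601 187.16357721]
```

View pics/m1.png

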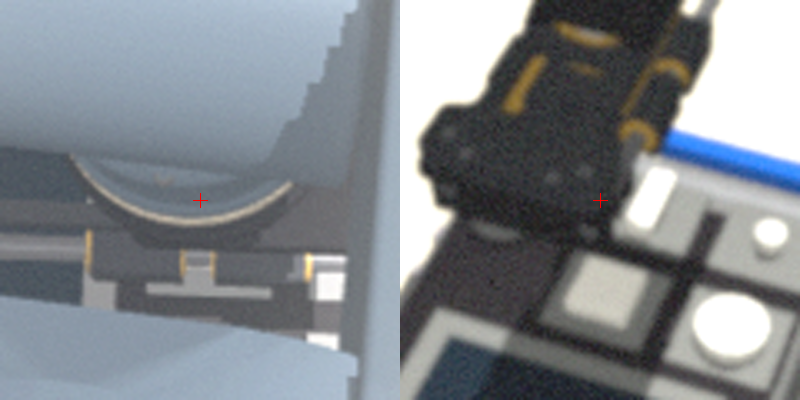

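```bash
python3 -m jog '[[[0,-2,20],[0,0,0],1],[[0,-2,40],[0,0,0],1],[[0,-2,52],[0,0,0],1],[[0,-2,59],[0,0,0],1],[[0,-2,59],[0,0,0],1],[[0,-2,59],[0,0,0],1],[[0,-2,59],[0,0,0],1]]'
```

```text
time_s: 2.88
position: [0.5506, 0.0363, 0.0943]
tcp_rot: [[-0.999, 0.046, 0.002], [0.046, 0.999, -0.0], [-0.002, -0.0, -1.0]]
force: [1.3, 0.7, 0.1]
opening: 0.007
```

```bash
python3 -m jog '[[[0,0,2],[0,0,0],1],[[0,0,4],[0,0,0],1],[[0,0,5],[0,0,0],1],[[0,0,6],[0,0,0],1],[[0,0,6],[0,0,0],1],[[0,0,6],[0,0,0],1]]'
```

```text
time_s: 3.38
position: [0.5509, 0.0362, 0.088]
tcp_rot: [[-0.999, 0.046, 0.002], [0.046, 0.999, -0.0], [-0.002, -0.0, -1.0]]
force: [2.3, -0.1, 2.6]
opening: 0.005
```

```bash
python3 -m jog '[[[0,0,1],[0,0,0],1],[[0,0,2],[0,0,0],1],[[0,0,3],[0,0,0],1],[[0,0,4],[0,0,0],1],[[0,0,4],[0,0,0],1],[[0,0,4],[0,0,0],1]]'
```

```text
time_s: 3.88
position: [0.5509, 0.0362, 0.0844]
tcp_rot: [[-0.999, 0.046, 0.002], [0.046, 0.999, -0.0], [-0.002, -0.0, -1.0]]
force: [1.5, 0.6, 8.2]
opening: 0.003
```

```bash
python3 -m jog '[[[0,0,0],[0,0,0],1],[[0,0,0],[0,0,0],1],[[0,0,0],[0,0,0],1],[[0,0,0],[0,0,0],1],[[0,0,0],[0,0,0],1],[[0,0,0],[0,0,0],1],[[0,0,0],[0,0,0],1],[[0,0,0],[0,0,0],1],[[0,0,0],[0,0,0],1],[[0,0,0],[0,0,0],1]]'
python3 -m jog '[[[0,0,-4],[0,0,0],1],[[0,0,-10],[0,0,0],1],[[0,0,-25],[0,0,0],1],[[0,0,-40],[0,0,0],1],[[0,0,-40],[0,0,0],1],[[0,0,-40],[0,0,0],1],[[0,0,-40],[0,0,0],1]]'
python3 - <<'E'
from h import *
print(move([.4858,.0395,.096]))
E
```

```text
time_s: 4.72
position: [0.5509, 0.0362, 0.0844]
tcp_rot: [[-0.999, 0.046, 0.002], [0.046, 0.999, -0.0], [-0.002, -0.0, -1.0]]
force: [1.3, -1.1, 8.4]
opening: 0.012
time_s: 5.3
position: [0.5484, 0.0365, 0.1226]
tcp_rot: [[-0.999, 0.046, -0.003], [0.046, 0.999, 0.0], [0.003, 0.0, -1.0]]
force: [-0.2, 1.0, 0.6]
opening: 0.002
[62.54868375  0.13344778 26.78833419]
```

```bash
python3 -m jog '[[[30,0,0],[0,0,0],1],[[55,0,0],[0,0,0],1],[[65,0,0],[0,0,0],1],[[65,0,0],[0,0,0],1],[[65,0,15],[0,0,0],1],[[65,0,26],[0,0,0],1],[[65,0,28],[0,0,0],1],[[65,0,29],[0,0,0],1],[[65,0,29],[0,0,0],1],[[65,0,29],[0,0,0],1],[[65,0,29],[0,0,0],1]]'
```

```text
time_s: 6.22
position: [0.4857, 0.0392, 0.095]
tcp_rot: [[-0.999, 0.046, 0.001], [0.046, 0.999, -0.0], [-0.001, -0.0, -1.0]]
force: [0.4, 0.4, -0.4]
opening: 0.004
```

```bash
python3 -m jog '[[[0,0,2],[0,0,0],1],[[0,0,4],[0,0,0],1],[[0,0,6],[0,0,0],1],[[0,0,8],[0,0,0],1],[[0,0,9],[0,0,0],1],[[0,0,10],[0,0,0],1],[[0,0,11],[0,0,0],1],[[0,0,11],[0,0,0],1],[[0,0,11],[0,0,0],1]]'
```

```text
time_s: 6.97
position: [0.4856, 0.0392, 0.0843]
tcp_rot: [[-0.999, 0.046, 0.002], [0.046, 0.999, -0.0], [-0.002, -0.0, -1.0]]
force: [-0.0, 0.5, 9.1]
opening: 0.004
```

```bash
python3 -m jog '[[[0,0,0],[0,0,0],1],[[0,0,0],[0,0,0],1],[[0,0,0],[0,0,0],1],[[0,0,0],[0,0,0],1],[[0,0,0],[0,0,0],1],[[0,0,0],[0,0,0],1],[[0,0,0],[0,0,0],1],[[0,0,0],[0,0,0],1],[[0,0,0],[0,0,0],1],[[0,0,0],[0,0,0],1]]'
python3 -m jog '[[[0,0,-4],[0,0,0],1],[[0,0,-10],[0,0,0],1],[[0,0,-30],[0,0,0],1],[[0,0,-65],[0,0,0],1],[[0,0,-100],[0,0,0],1],[[0,0,-135],[0,0,0],1],[[0,30,-140],[0,0,0],1],[[0,65,-140],[0,0,0],1],[[0,100,-140],[0,0,0],1],[[0,135,-140],[0,0,0],1],[[0,170,-140],[0,0,0],1],[[0,205,-140],[0,0,0],1]]'
python3 -m jog '[[[0,35,0],[0,0,0],1],[[0,70,0],[0,0,0],1],[[0,105,0],[0,0,0],1],[[0,140,0],[0,0,0],1],[[0,140,0],[0,0,0],1],[[0,140,0],[0,0,0],1],[[0,140,0],[0,0,0],1],[[0,140,0],[0,0,0],1]]'
python3 - <<'E'
from h import *
a=vision.capture("top")[:,:,::-1];b=cv2.imread("pics/top0.png")
cv2.imwrite("pics/end.png",np.hstack([b[150:420,130:480],a[150:420,130:480]]))
E
```

```text
time_s: 7.8
position: [0.4856, 0.0392, 0.0843]
tcp_rot: [[-0.999, 0.046, 0.002], [0.046, 0.999, -0.0], [-0.002, -0.0, -1.0]]
force: [0.3, 0.2, 8.9]
opening: 0.006
time_s: 8.8
position: [0.4929, 0.2453, 0.2232]
tcp_rot: [[-0.999, 0.046, -0.003], [0.046, 0.999, -0.001], [0.003, -0.001, -1.0]]
force: [0.9, 0.2, 0.4]
opening: 0.007
time_s: 9.47
position: [0.5001, 0.3825, 0.2231]
tcp_rot: [[-0.999, 0.047, -0.002], [0.047, 0.999, -0.001], [0.002, -0.002, -1.0]]
force: [0.0, -0.2, -0.3]
opening: 0.004
```

View pics/end.png

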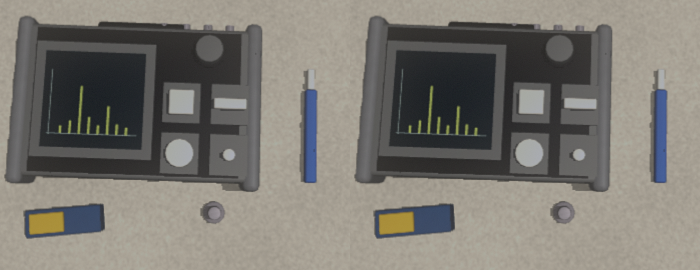

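The before and after views match: all four keys look up, with the square at (531,102) and the large round at (529,152) in the right half. The cassette, pen and adapter have not moved.

```bash
python3 -c "
from rig import bot
bot.hand_in()"
```

```text
the job is handed in; nothing more can be done
```

I pressed the square key right down with closed fingertips, held it for about a second and let it up. I then did the same with the large round key. The job is handed in at about 9.5 s of the 48 s allowed.

- **Key positions:** the top camera gave key spacings of 64.9 and 62.7 mm, against the stated 65 and 62.5 mm. Rough readings off the side picture agreed to 1–2 mm for the square key and about 6 mm for the large round one.
- **Presses:** the fingertips reached 84.4 mm (square) and 84.3 mm (round) above the bench, where a fully pressed key top sits at 84 mm. The force was about 8–9 N each time, above the 4.6 N spring and well under the 25 N limit.
- **End state:** the final picture showed all four keys looking up and the loose things where they began. The hand was more than 30 cm from the keys, with no contact force.
- **Checks that failed or disagreed:**
  - The automatic key finder failed on the side picture, so its two-view positions were unusable. I relied on the top view.
  - The gripper hid the keys during the presses, so full travel rests on height and force, not on a picture.
  - The measured position differed from the command by about 2 mm just after moves. I allowed for that with small steps.

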